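# Find the notch in the calibrator's rail and hold the vent key down

### The job

Vent the green pressure calibrator: its vent key sits sunk in a notch somewhere along the bare aluminium rail on its front top edge, so sweep a shut fingertip along the rail to find the notch, then press the key inside it fully down, and finish while still holding it down. Leave all the loose things where they are; nothing is to be picked up.

Things in the scene. Friction and masses are not known exactly. Their poses are not given: they have to be found in the camera images.
- calibrator: bench pressure calibrator: fixed dark green box 260 (its x) x 450 (its y) x 100 mm tall; origin under its centre on the table; x points from front to back, away from the robot, y along the front edge, z up. Upright gauges at the back corners (x 90, y +-190 mm) reach 240 mm above the table; a flat dial lies in the top at x 20, y 0, at most 8 mm proud
- rail_mid (a point): middle of the bare part of the plain aluminium rail on the calibrator's front top edge, on the rail's centre line, at its top (116 mm above the table, 16 mm above the case top). The rail is straight, 36 mm wide, bare over 190 mm. The one notch lies wholly in the bare part, its centre up to 65 mm either side of here; where is not noted and differs at every start
- rail_left (a point): end of the rail's bare part at the calibrator's +y (95 mm from rail_mid), on the centre line, at the rail's top; from here on a black end cover, 44 mm wide and 6 mm higher than the rail, hides it
- rail_right (a point): the same at the calibrator's -y end (95 mm from rail_mid)
- vent (a joint): travel in m of the vent key: 0 up, 0.006 fully down. The key fills the rail's notch, which is 52 mm long along the rail and open at top, front and back; the key's flat top lies 9 mm below the rail's top when up, 15 mm when fully down. A spring pushes it up (800 N/m, 1.6 N preload, 6.4 N when fully down); let go, it springs back
- pointer (a joint): angle in rad of the flat dial's pointer, linked to the vent key: 0 with the key up, about 2.28 with it fully down; not to be touched
- adapter: loose brass hose adapter, 28 mm across, 34 mm tall, standing on the calibrator's top behind the rail; leave alone; origin low down on it, at or near its middle
- dust_cap: loose grey plastic dust cap, open upward, 32 mm across, 20 mm tall, on the calibrator's top behind the rail; leave alone; origin low down on it, at or near its middle
- plug: loose steel blanking plug, 22 mm across, 26 mm tall, on the calibrator's top near its back; leave alone; origin low down on it, at or near its middle
- wrench: loose open wrench, 170 mm long, lying flat between robot and calibrator; leave alone; origin low down on it, at or near its middle
- screwdriver: loose screwdriver lying on the table at the right; leave alone; origin low down on it, at or near its middle
- weight: loose steel 0.9 kg weight, 76 mm across, 36 mm tall, on the table at the left; leave alone; origin low down on it, at or near its middle
- jar: loose closed jar, 60 mm across, 85 mm tall, on the table at the left; leave alone; origin low down on it, at or near its middle
- mug: loose white mug, 80 mm across, 95 mm tall, on the table at the right; leave alone; origin low down on it, at or near its middle

How it is judged:
At the end, for the whole second after the job is handed in: The robot's fingers hold the vent key down by at least 4.8 of its 6 mm (contact force above 2 N) through the last second, the arm standing still (value of joint vent above 0.0048 m and contact force between the fingers and anything else above 2 N); the arm keeps its last pose, push and grip.
It fails at once if a loose thing is shifted by more than 20 mm or lifted (distance of any of adapter, dust_cap, plug, wrench, screwdriver, weight, jar, mug from where it was at the start of the episode above 0.02 m).
It also fails if it takes over 45 s, if anything falls off the work surface, if the arm or the gripper's body presses on something with over 40 N, if the wrist force passes 120 N, or if a joint passes its speed limit or range.

### The arm

A 7-joint arm with a two-finger parallel gripper is mounted at the origin on the work surface. World frame = base frame: x ahead of the robot, y to its left, z up, the work surface at z = 0. Lengths are in m, angles in rad, forces in N, time in s.
With the tool pointing down it reaches from about 0.425 to 0.875 m from the base axis. Payload 4.7 kg.
Tool frame: the origin (TCP) lies at the very end of the fingers, on their centre line; the grasp point (between the pads) lies 19 mm behind it; z points along the fingers, y is the line along which they close (so a half turn about z gives the same grasp; the last joint's range is limited). The gripper opens to 87 mm and grips with 3 to 60 N. Pads are 19 mm wide; open, the fingers measure 117 mm over their backs; the gripper's body (75 mm by 190 mm) begins 51 mm behind the grasp point.
Start: joints at [-1.241, 0.321, -0.07, 1.45, 0.023, 1.371, -0.057], TCP at [0.202, 0.618, 0.223] pointing down, gripper open.
Joint ranges: [-2.86, 2.86], [-0.3, 2.09], [-1.38, 1.24], [0.06, 2.45], [-1.56, 4.7], [0.09, 2.05], [-2.69, 2.69]. Speed limits (rad/s): [2.57, 2.57, 3.14, 3.14, 3.14, 3.14, 3.14].

### API

Orientations are given as a rotation vector (axis times angle).
In Python, from bench import ctrl gives the robot as it stands.
- The arm moves only by the tool jog_arm, never from a script. Its argument "commands" is a list of rows, each a list of 7 numbers: the opening, from 0 (shut) to 1 (fully open), then the shift along the world's x, y, z scaled (see below), then the turn, a rotation vector about the world's x, y, z scaled (see below). A call has exactly 5 rows; each row is the pose to reach, as a shift and turn from the pose commanded when the call began; what a row does not reach only later rows make up. The controller multiplies each number of a shift by 0.5 m and each number of a turn by 30 degrees. A row lasts 1/12 s, in which the tool goes at most 41.7 mm and 7.16 degrees, less where a joint would pass 70% of its speed; a pose out of reach is approached as far as the arm can. A call with a number of a shift or a turn outside -1 to 1 is refused whole. A call with a gripper value outside its range is refused whole. The fingers move at their own pace and stop on an object; "grip_force" is the grip in N (left out, the last holds). Time passes only in rows, so rows that repeat a pose let the fingers close, or fill a call up. It gives the time, the measured TCP pose, the force, the opening and the grip force at its end, in the units of the state.
- ctrl.get_state(): the state, without advancing time (a new reading comes with each control period).
- ctrl.get_image(name): name is "scene" or "top" or "wrist"; returns a dict with "frame" (480x640x3 uint8, red, green, blue), "vfov" (degrees; the focal length in pixels is half the picture's height over the tangent of half this angle, whatever the lens; pixels are square), "cx", "cy" (the principal point, pixels), "camera_from_world" (4x4, takes a point from world to camera coordinates); the wrist camera has in their place "mount" (4x4, takes a point from camera to tool coordinates, whose origin is the TCP and whose axes are the flange's). Camera axes: x right, y down, z forward; pixel columns grow to the right and rows downward; lengths in m; the calibration is good to about 2 mm. A picture is of the moment at which its call begins: read the wrist's pose just before it. There is no depth.
- ctrl.close_job(): hands the job in; it is judged then, once.
The state is a dict: "time": time; "joint_positions": joint angles; "qd": joint speeds; "joint_torque": joint torques, N m; "position": TCP position; "tool_rot": TCP orientation; "ft_force": force on the tool from outside, world axes, zero at the start; "torque": the same for the moment, N m; "grip_width": opening from 0.0 (shut) to 1.0 (fully open); "grip_force": force on a finger pad.
Only numpy, scipy, OpenCV 4.12 (cv2) and the standard library are available. Lean on these libraries where they do the work, as an engineer would, in place of code of your own. Each camera call takes 0.05 s, during which the arm holds its last target. There are 200 camera calls.

## Working session

There is one attempt and no reset: what is moved stays moved. The work goes in short steps, Python scripts to look and compute and a tool call to move; the robot and the scene stay as the last step left them, time stands still between calls to the robot, and variables do not carry over. Pictures are saved under pics/ and viewed, at most 10 in all, crops included, and the job is handed in when it is done.

Besides the shell and the picture viewer there is one more tool, called after ">>>" as name(argument=value, ...), one argument or row to a line, values as JSON. jog_arm: Moves the arm, as the interface text tells. Shifts and turns lie within -1 to 1; 1 stands for 0.5 m of shift or 30 degrees of turn. Its arguments: {"type":"object","properties":{"commands":{"type":"array","items":{"type":"array","items":{"type":"number","minimum":-1,"maximum":1}}},"grip_force":{"type":"number"}},"required":["commands"]}

```bash
mkdir -p pics; cat > h.py <<'E'
import numpy as np, cv2
from bench import ctrl
def snap(n,f):
    d=ctrl.get_image(n); cv2.imwrite('pics/'+f,d['frame'][:,:,::-1]); return d
def ray(d,u,v,z):
    f=240/np.tan(np.radians(d['vfov'])/2); T=np.array(d['camera_from_world']); R=T[:3,:3]
    o=-R.T@T[:3,3]; r=R.T@np.array([(u-d['cx'])/f,(v-d['cy'])/f,1]); return o+r*(z-o[2])/r[2]
E
python3 - <<'E'
from h import *
import pickle
a=snap('top','top.png');b=snap('scene','scene.png')
pickle.dump((a,b),open('d.pkl','wb'))
s=ctrl.get_state();print(s['time'],s['position'],s['tool_rot'],s['ft_force'])
print({k:v for k,v in a.items() if k!='frame'})
E
```

```text
0.1 [0.20174737 0.61737116 0.22157399] [-4.93905127e-01 -3.10231300e+00  2.70857065e-03] [0.48793628 0.54408887 0.00093727]
{'vfov': 44.35249742846214, 'cx': 309.3985423265133, 'cy': 235.26775156418864, 'camera_from_world': array([[ 5.13675668e-02, -9.98679450e-01, -8.53876514e-04,
        -2.93238454e-02],
       [-9.72812068e-01, -4.98436898e-02, -2.26168714e-01,
         5.64503790e-01],
       [ 2.25827487e-01,  1.24483979e-02, -9.74087770e-01,
         1.54485400e+00],
       [ 0.00000000e+00,  0.00000000e+00,  0.00000000e+00,
         1.00000000e+00]])}
```

View pics/top.png

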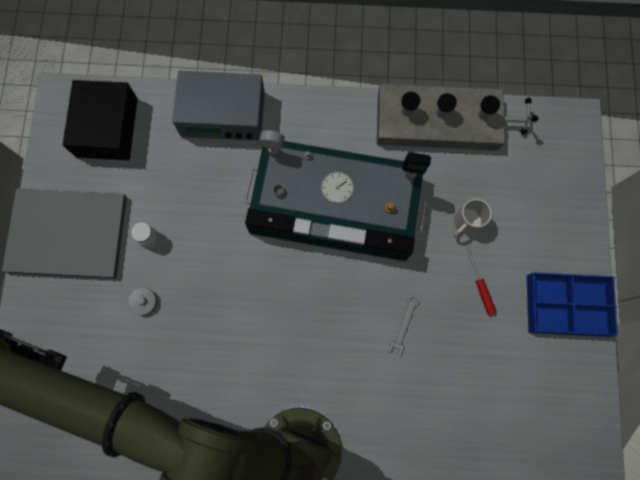

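View pics/scene.png

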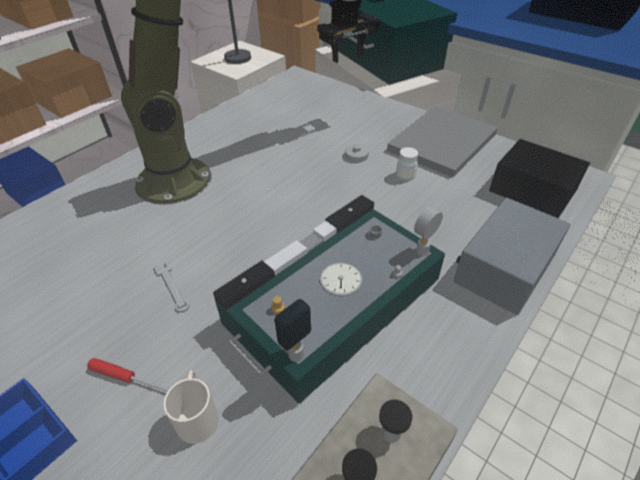

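The top view shows the rail from about (294,226) to (366,236), with a darker notch near (320,230). The adapter is at (390,207) and the dust cap at (280,190), both behind the rail. I'll enlarge the rail.

```bash
python3 - <<'E'
from h import *
im=cv2.imread('pics/top.png')[195:265,240:425]
cv2.imwrite('pics/c.png',cv2.resize(im,None,fx=4,fy=4,interpolation=cv2.INTER_CUBIC))
E
```

```text
(no output)
```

View pics/c.png

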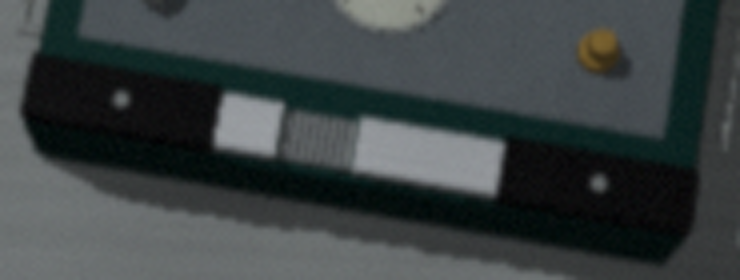

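The crop shows the bare rail centre line running from (218,121) to (501,168). The ribbed key in the notch is at crop x 283–356, centred near (320,138).

```bash
python3 - <<'E'
from h import *
import pickle
from scipy.spatial.transform import Rotation as Ro
a,b=pickle.load(open('d.pkl','rb'))
P=lambda x,y,z:ray(a,240+(x+.5)/4-.5,195+(y+.5)/4-.5,z)
L=P(218,121,.116);R=P(501,168,.116);K=P(320,138,.107)
print(L,R,K,np.linalg.norm(L-R),(L+R)/2)
d=(L-R)/np.linalg.norm(L-R);print('dir',d,'yaw',np.degrees(np.arctan2(-d[0],d[1])),'K along',(K-(L+R)/2)@d, 'perp', np.cross(d,K-R)[2])
s=ctrl.get_state();print(Ro.from_rotvec(s['tool_rot']).as_matrix().round(3));print((K-s['position']))
E
```

```text
[0.57957704 0.04095367 0.116     ] [ 0.5571869  -0.14758807  0.116     ] [ 0.57363547 -0.02725024  0.107     ] 0.18986654268713313 [ 0.56838197 -0.0533172   0.116     ]
dir [0.11792563 0.99302243 0.        ] yaw -6.772399605893133 K along 0.026504595506494456 perp -0.002142880561757274
[[-0.951  0.311 -0.   ]
 [ 0.311  0.951 -0.002]
 [-0.    -0.002 -1.   ]]
[ 0.3718881  -0.6446214  -0.11457399]
```

>>> jog_arm(
  commands=[
    [0,0.04,-0.07,0,0,0,0.07],
    [0,0.08,-0.14,0,0,0,0.15],
    [0,0.12,-0.21,0,0,0,0.22],
    [0,0.16,-0.28,0,0,0,0.3],
    [0,0.2,-0.35,0,0,0,0.377],
  ],
  grip_force=20,
)

```text
time: 0.52
position: [0.3024, 0.4408, 0.222]
tool_rot: [-0.182, -3.136, 0.001]
ft_force: [0.5, 0.8, 0.7]
grip_width: 0.705
grip_force: 0.0
```

>>> jog_arm(
  commands=[
    [0,0.04,-0.07,0,0,0,0],
    [0,0.08,-0.14,0,0,0,0],
    [0,0.12,-0.21,0,0,0,0],
    [0,0.16,-0.28,0,0,0,0],
    [0,0.2,-0.35,0,0,0,0],
  ],
)

```text
time: 0.93
position: [0.4023, 0.2658, 0.2224]
tool_rot: [-0.186, -3.136, -0.0]
ft_force: [1.1, 0.5, -0.0]
grip_width: 0.325
grip_force: 0.0
```

>>> jog_arm(
  commands=[
    [0,0.04,-0.07,0,0,0,0],
    [0,0.08,-0.14,0,0,0,0],
    [0,0.12,-0.21,0,0,0,0],
    [0,0.16,-0.28,0,0,0,0],
    [0,0.2,-0.35,0,0,0,0],
  ],
)

```text
time: 1.35
position: [0.5022, 0.091, 0.2225]
tool_rot: [-0.186, -3.136, -0.001]
ft_force: [-0.2, 0.3, -0.1]
grip_width: 0.023
grip_force: 0.0
```

>>> jog_arm(
  commands=[
    [0,0.04,-0.07,0,0,0,0],
    [0,0.08,-0.14,0,0,0,0],
    [0,0.12,-0.2,-0.03,0,0,0],
    [0,0.14,-0.236,-0.1,0,0,0],
    [0,0.14,-0.236,-0.165,0,0,0],
  ],
)

```text
time: 1.77
position: [0.5742, -0.0318, 0.14]
tool_rot: [0.198, 3.131, -0.005]
ft_force: [0.1, 0.6, -0.3]
grip_width: 0.006
grip_force: 0.0
```

```bash
python3 - <<'E'
from h import *
a=snap('top','top2.png')
im=a['frame'][160:280,220:440,::-1]
cv2.imwrite('pics/c2.png',cv2.resize(im,None,fx=3,fy=3,interpolation=cv2.INTER_CUBIC))
b=snap('wrist','w.png')
s=ctrl.get_state();print(s['time'],s['position'],s['ft_force'],s['grip_width'])
E
```

```text
1.8667 [ 0.56761232 -0.02627517  0.1344421 ] [-1.8554364   1.2581431  -0.05697525] 0.006719218316522983
```

View pics/w.png

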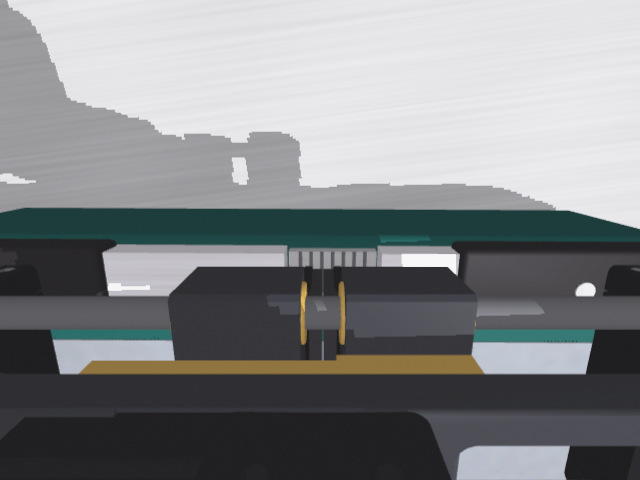

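The wrist picture shows the fingertips at column 322. The ribbed notch spans columns 289–377, so the tips are inside it, though the arm was still settling. I'll let it settle just above the rail.

>>> jog_arm(
  commands=[
    [0,0,0,-0.01,0,0,0],
    [0,0,0,-0.02,0,0,0],
    [0,0,0,-0.03,0,0,0],
    [0,0,0,-0.03,0,0,0],
    [0,0,0,-0.03,0,0,0],
  ],
)

```text
time: 2.28
position: [0.5723, -0.0245, 0.1261]
tool_rot: [0.184, 3.135, 0.001]
ft_force: [0.3, 0.4, 0.2]
grip_width: 0.004
grip_force: 0.0
```

```bash
python3 - <<'E'
from h import *
s=ctrl.get_state();print(s['time'],s['position'],s['tool_rot'],s['ft_force'],s['grip_width'])
E
```

```text
2.2833 [ 0.57234796 -0.02445565  0.12605418] [1.83970378e-01 3.13473557e+00 1.04836731e-03] [0.33466194 0.40418101 0.22856408] 0.0038663695693199693
```

>>> jog_arm(
  commands=[
    [0,0,-0.005,-0.008,0,0,0],
    [0,0,-0.005,-0.016,0,0,0],
    [0,0,-0.005,-0.024,0,0,0],
    [0,0,-0.005,-0.032,0,0,0],
    [0,0,-0.005,-0.032,0,0,0],
  ],
)

```text
time: 2.7
position: [0.5712, -0.0276, 0.1079]
tool_rot: [-0.186, -3.134, 0.0]
ft_force: [-0.5, 0.4, 0.1]
grip_width: 0.003
grip_force: 0.0
```

Below the rail top with no contact, so the tip is in the notch. Now press.

>>> jog_arm(
  commands=[
    [0,0,0,-0.004,0,0,0],
    [0,0,0,-0.008,0,0,0],
    [0,0,0,-0.012,0,0,0],
    [0,0,0,-0.016,0,0,0],
    [0,0,0,-0.016,0,0,0],
  ],
)

```text
time: 3.12
position: [0.5718, -0.0277, 0.1016]
tool_rot: [-0.186, -3.136, -0.001]
ft_force: [-2.9, -0.7, 6.1]
grip_width: 0.004
grip_force: 3.0
```

```bash
python3 - <<'E'
from h import *
s=ctrl.get_state();print(s['time'],s['position'],s['ft_force'],s['grip_width'])
E
```

```text
3.1167 [ 0.57179714 -0.02768286  0.10160312] [-2.92687904 -0.66861564  6.09073339] 0.004412432703916447
```

>>> jog_arm(
  commands=[
    [0,0,0,-0.002,0,0,0],
    [0,0,0,-0.004,0,0,0],
    [0,0,0,-0.004,0,0,0],
    [0,0,0,-0.004,0,0,0],
    [0,0,0,-0.004,0,0,0],
  ],
)

```text
time: 3.53
position: [0.5719, -0.0276, 0.1013]
tool_rot: [-0.186, -3.136, -0.002]
ft_force: [-6.1, -0.8, 15.7]
grip_width: 0.007
grip_force: 7.7
```

```bash
python3 - <<'E'
from h import *
b=snap('scene','s2.png')
im=b['frame'][170:370,200:460,::-1]
cv2.imwrite('pics/s2c.png',cv2.resize(im,None,fx=3,fy=3,interpolation=cv2.INTER_CUBIC))
s=ctrl.get_state();print(s['time'],s['position'],s['ft_force'],abs(s['qd']).max())
E
```

```text
3.5833 [ 0.57192021 -0.02764074  0.10132671] [-7.33715659  0.71983705 15.26451539] 0.0018254627312705018
```

View pics/s2c.png

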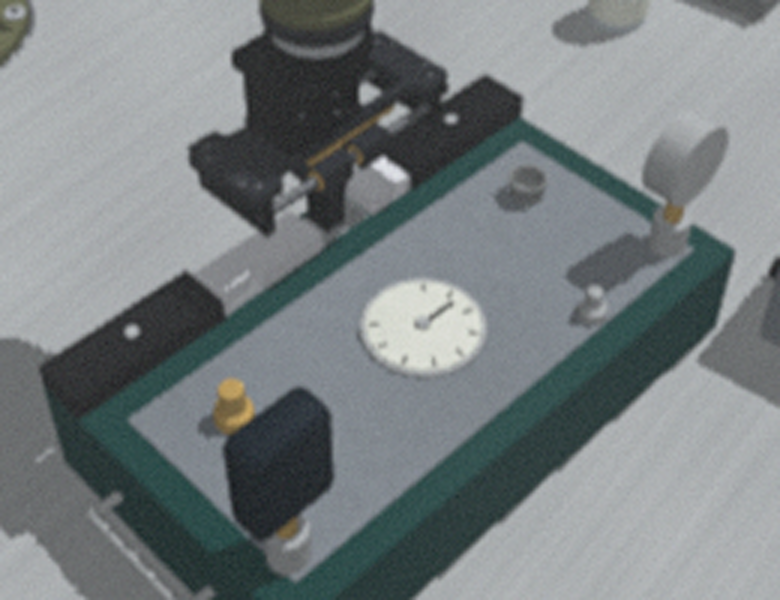

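The picture shows the fingertips in the notch and the dial pointer at (450,300). It has turned about 130° from straight down, so the key is fully down, at 15 N with the arm still. The loose things on the calibrator are where they were.

```bash
python3 -c "
from h import *
print(ctrl.close_job())"
```

```text
the job is handed in; nothing more can be done
None
```

The vent key is held fully down at about 15 N and the job is handed in. I found the notch in the camera images instead of sweeping the rail, and confirmed it by touch and by the dial pointer. I touched none of the loose things.

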